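# Draw the filter cartridge out of the air cleaner's well with the hook

### The job

Take the hook tool from its stand, catch the wire loop of the filter cartridge deep in the air cleaner's well, feeling for the loop rather than forcing it, draw the cartridge up to its stop and tug it home there with about 15 N for half a second, never loading anything in the well with more than 20 N. Then unhook, leaving the cartridge up, and hang the tool back in its stand; use only the hook on the air cleaner and leave the other things on the table alone.

Things in the scene. Friction and masses are not known exactly. Their poses are not given: they have to be found in the camera images.
- unit: Air cleaner: off-white box fixed to the table, 180 (its x) x 150 (its y) x 120 mm high, one round vertical well of 64 mm bore through the middle of its top. Origin: centre of its underside; z up; the slotted grey control panel is on its -x face. It includes the cartridge and loop in the well: the hook must not press or pull on any of it with more than 20 N; fingers must not touch it.
- cartridge_top (a point): Centre of the flat top face of the black filter cartridge (60 mm disc, 30 mm tall) in the well, on the well's axis; axes as the unit's. At the start 65 to 85 mm below the well's mouth. A stiff wire loop stands on it (see loop_foot), sprung: a pull lifts it off the face by 1 mm per 3.5 N.
- cartridge (a joint): How far the cartridge is drawn up, m: 0 to 0.09, where 0.09 is its hard stop (top face 5 mm above the mouth). A seal drags on it with about 5.5 N, besides 1.9 to 3.5 N of weight with the loop; it stays where it is left. The tug against the stop is the hook's whole load: 12 to 20 N passes.
- hook: Hook tool, 177 mm long, 0.14 kg, hanging upright. Origin: centre of the underside of its steel flange (52 in x, 34 in y, 6 thick); z up. Above it a black square handle 22 x 22 mm from z = 6 to 62 mm. Below: a collar 36 (x) x 18 (y) x 12 mm that fits the stand's slot, then a 6 mm round shank on the z axis, down to the foot.
- hook_foot (a point): Lowest point of the tool, on its shank axis, 115 mm below the hook's origin; axes as the tool's. A 5 mm thick foot runs from here towards the tool's +x and ends in an upturned lip: foot 0 to 5 mm above this point, lip from x = 10 to 15 mm, its top 11 mm above this point. The gap that takes the loop's crossbar runs from x = 3 (shank) to 10 mm (lip).
- stand: Grey stand of the hook tool, fixed block 80 (x) x 64 (y) x 125 mm high. Origin: centre of its underside. A vertical slot 40 (its x) x 22 (its y) mm goes right through its middle; the tool hangs in it with its flange on the stand's top, tool x along the stand's x, tool origin 125 mm above the stand's origin.
- tape: Bystander: roll of paper tape, 56 mm across, 24 mm tall; origin at the centre of its underside.
- gel: Bystander: blue gel bottle, 48 mm across, 110 mm tall; origin at the centre of its underside.
- jar: Bystander: glass jar, 60 mm across, 75 mm tall; origin at the centre of its underside.
- dish: Bystander: steel bowl, 100 mm across, 35 mm tall; origin at the centre of its underside.
- spare: Bystander: loose black disc cartridge without a loop, 60 mm across, 30 mm tall; origin at the centre of its underside.
- gauze: Bystander: cardboard box 90 x 60 x 40 mm; origin at the centre of its underside.
- oximeter: Bystander: small white plastic clip box 60 x 35 x 30 mm; origin at the centre of its underside.
- loop_foot (a point): Midway between the feet of the steel loop, 1 mm above the cartridge's top centre; axes as the unit's. Two 5 mm legs at y = +-12 mm (19 mm clear) joined by a 5 mm crossbar along y, its axis 30 mm up the legs. It leans to the unit's +x by an UNMEASURED 0 to 0.65 rad (bar at x = 0 to 18 mm, 24 to 30 mm up) and is rigid sideways below 30 N: come down on its -x side, feel for the bar.
Not all that is in view belongs to the job. What is shaped like the hook but orange or turquoise is not meant.

How it is judged:
By the outcome, as a careful person would: the job done as asked, in the order asked, and still so for the second after the job is handed in, with the robot touching nothing.
It also fails if it takes over 72 s, if anything falls off the work surface, if the arm or the gripper's body presses on something with over 40 N, if the wrist force passes 120 N, or if a joint passes its speed limit or range.

### The arm

A 7-joint arm with a two-finger parallel gripper is mounted at the origin on the work surface. World frame = base frame: x ahead of the robot, y to its left, z up, the work surface at z = 0. Lengths are in m, angles in rad, forces in N, time in s.
With the tool pointing down it reaches from about 0.35 to 0.9 m from the base axis. Payload 19.9 kg.
Tool frame: the origin (TCP) lies at the very end of the fingers, on their centre line; the grasp point (between the pads) lies 19 mm behind it; z points along the fingers, y is the direction in which the jaws open and shut (so a half turn about z gives the same grasp; the last joint's range is limited). The gripper opens to 94 mm and grips with 3 to 60 N. Pads are 16 mm wide; open, the fingers measure 119 mm over their backs; the gripper's body (75 mm by 177 mm) begins 78 mm behind the grasp point.
Start: joints at [1.234, 0.417, -0.01, 1.614, 0.005, 1.111, -0.053], TCP at [0.182, -0.598, 0.205] pointing down, gripper open.
Joint ranges: [-2.81, 2.81], [-0.39, 2.02], [-1.27, 1.25], [0.06, 2.57], [-1.19, 4.33], [0.19, 2], [-2.82, 2.82]. Speed limits (rad/s): [1.89, 1.89, 2.39, 2.39, 3.01, 3.01, 3.01].

### API

Orientations are given as [roll, pitch, yaw] about the fixed x, y, z axes, in that order (R = Rz(yaw) Ry(pitch) Rx(roll)).
In Python, from station import observe, eyes, ticket gives the robot as it stands.
- The arm moves only by the tool move_arm, never from a script. Its arguments are lists of equal length, an entry for each row: "translation": the shift along the tool's x, y, z in mm, a list of three; "rot": the turn, a rotation vector about the tool's x, y, z in rad, a list of three; "grip": the opening in per cent of the stroke, from 0 (shut) to 100 (fully open). In form: {"translation": [[dx, dy, dz], ...], "rot": [[ax, ay, az], ...], "grip": [grip, ...]}. A call has 1 to 20 rows; each row shifts and turns the pose as measured when the row begins, along the tool's axes as they then stand; what a row does not reach is not made up. A row lasts 1/8 s, in which the tool goes at most 62.5 mm and 10.7 degrees, less where a joint would pass 70% of its speed; a pose out of reach is approached as far as the arm can. A call with a gripper value outside its range is refused whole. The fingers move at their own pace and stop on an object; "force" is the grip in N (left out, the last holds). Time passes only in rows, so rows that do not move let the fingers close. It gives the time, the measured TCP pose, the force and the opening at its end, in the units of the state.
- observe(): the state, without advancing time (a new reading comes with each control period).
- eyes.camera(name): name is "scene" or "top"; returns a dict with "image" (480x640x3 uint8, red, green, blue), "depth" (480x640 float32, m along the optical axis (not along the pixel's ray), 0 where there is no reading), "fx", "fy", "cx", "cy" (pixels), "rvec" (rotation vector, rad) and "tvec" (3), from world to camera coordinates, as OpenCV has them. Camera axes: x right, y down, z forward; pixel columns grow to the right and rows downward; lengths in m; the calibration is good to about 2 mm. A picture is of the moment at which its call begins.
- ticket.hand_in(): hands the job in, once; it reports no verdict.
The state is a dict: "time_s": time; "qpos": joint angles; "dq": joint speeds; "tau": joint torques, N m; "ee_pos": TCP position; "eef_rot": TCP orientation; "contact_force": force on the tool from outside, world axes, zero at the start; "ft_torque": the same for the moment, N m; "grip_width": finger opening in m.
Only numpy, scipy, OpenCV 4.12 (cv2) and the standard library are available. Lean on these libraries where they do the work, as an engineer would, in place of code of your own. Each camera call takes 0.05 s, during which the arm holds its last target. There are 200 camera calls.

## Working session

There is one attempt and no reset: what is moved stays moved. The work goes in short steps, Python scripts to look and compute and a tool call to move; the robot and the scene stay as the last step left them, time stands still between calls to the robot, and variables do not carry over. Pictures are saved under pics/ and viewed, about 8 in all and at most 12, crops included, and the job is handed in when it is done.

Besides the shell and the picture viewer there is one more tool, called by a JSON object that holds its "op" and its "data". move_arm: Moves the arm, as the interface text tells. Its arguments: {"type":"object","properties":{"translation":{"type":"array"},"rot":{"type":"array"},"grip":{"type":"array"},"force":{"type":"number"}},"required":["translation","rot","grip"]}

```bash
ls; mkdir -p pics
cat > h.py <<'E'
import numpy as np, cv2
from station import observe, eyes, ticket
from scipy.spatial.transform import Rotation as R
def cam(n):
    c=eyes.camera(n); c['Rm']=R.from_rotvec(c['rvec']).as_matrix(); return c
def ray(c,u,v,z):
    d=c['Rm'].T@np.array([(u-c['cx'])/c['fx'],(v-c['cy'])/c['fy'],1]); o=-c['Rm'].T@np.array(c['tvec'])
    return o+d*(z-o[2])/d[2]
def cloud(c):
    v,u=np.mgrid[:480,:640]; d=c['depth']
    p=np.stack([(u-c['cx'])/c['fx']*d,(v-c['cy'])/c['fy']*d,d],-1)-np.array(c['tvec'])
    return p@c['Rm']
def proj(c,p):
    q=c['Rm']@np.array(p)+np.array(c['tvec']); return q[0]/q[2]*c['fx']+c['cx'],q[1]/q[2]*c['fy']+c['cy']
def save(n,im): cv2.imwrite('pics/'+n,im[...,::-1])
E
python3 - <<'E'
from h import *
s=observe(); print(s)
for n in('top','scene'):
    c=cam(n); save(n+'0.png',c['image']); np.savez(n+'0.npz',**c); print(n,-c['Rm'].T@c['tvec'],c['fx'],c['Rm'][2])
E
```

```text
pics
{'time_s': 0.0, 'qpos': array([ 1.23351118,  0.4179519 , -0.01028411,  1.61417331,  0.00472658,
        1.11069617, -0.05299842]), 'dq': array([-0.00179571,  0.00085402,  0.00043169, -0.00022746,  0.00047834,
        0.00207504, -0.00106306]), 'tau': array([ 4.81573679e-04, -8.51265049e+01,  6.38902914e-01, -4.25982606e+01,
       -4.88321471e-02,  1.86928577e-02,  1.21639969e-04]), 'ee_pos': array([ 0.18204132, -0.59750811,  0.20483953]), 'eef_rot': array([-3.14039266e+00,  1.22110493e-04,  2.95789593e-01]), 'contact_force': array([-0.39282981,  0.47958635, -0.32571029]), 'ft_torque': array([-0.00228903, -0.02640832,  0.01427424]), 'grip_width': 0.09431716551852268}
top [0.38180497 0.06609603 1.40564183] 508.7326923793285 [ 0.10629394 -0.00340312 -0.99432893]
scene [ 1.43464194 -0.05826292  0.76417841] 513.5103182737647 [-0.80983543  0.07806213 -0.58144034]
```

View pics/top0.png

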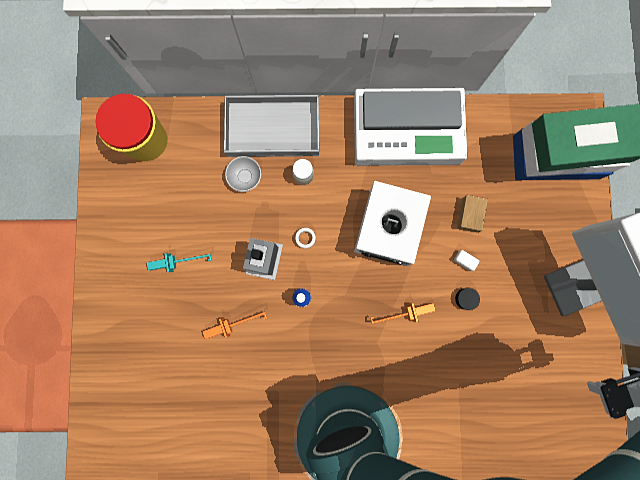

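View pics/scene0.png

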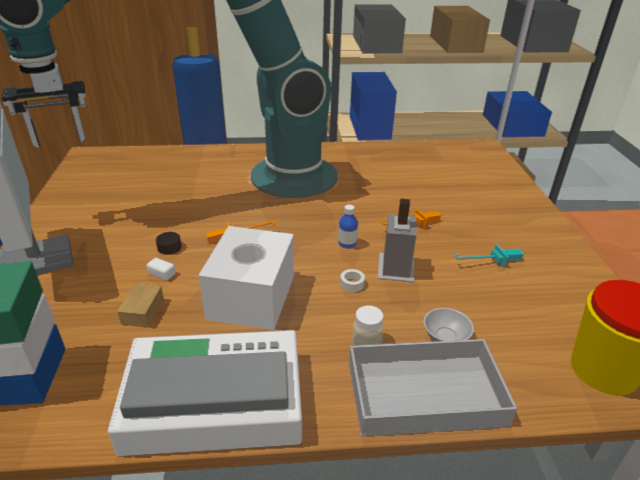

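Top view: the tool's black handle in the grey stand is at (258,255). Look-alikes are orange (235,325), orange (405,313) and turquoise (180,262), all lying loose. I choose the one in the stand. The unit's well is at (394,223), with its dark panel edge towards the robot (385,260). The scene view shows the tool at (403,213).

Run:
```python
from h import *
c=dict(np.load('top0.npz')); P=cloud(c)
def rect(box,zlo,zhi,name):
    x0,y0,x1,y1=box; m=np.zeros((480,640),bool); m[y0:y1,x0:x1]=1
    m&=(P[...,2]>zlo)&(P[...,2]<zhi); q=P[m]
    r=cv2.minAreaRect(q[:,:2].astype(np.float32)*1000); print(name,r,len(q),'z',np.median(q[:,2])); return m
rect((335,170,445,275),.112,.13,'unit')
rect((235,230,295,285),.115,.1295,'stand')
rect((235,230,295,285),.1295,.14,'flange')
rect((235,230,295,285),.175,.2,'handle')
m=rect((375,200,415,245),.0,.105,'wellholes')
q=P[205:243,378:412]; print(np.round(q[::3,::3,2]*1000).astype(int))
im=c['image']
a=cv2.resize(im[170:275,340:440],None,fx=4,fy=4,interpolation=cv2.INTER_CUBIC)
b=cv2.resize(im[225:290,230:300],None,fx=5.6,fy=5.6,interpolation=cv2.INTER_CUBIC)
s=np.load('scene0.npz')['image'][190:290,370:430]; s=cv2.resize(s,None,fx=4,fy=4,interpolation=cv2.INTER_CUBIC)
o=np.zeros((420,800,3),np.uint8); 
for k,(t,x) in enumerate(((a[:420,:400],0),(b[:364,:],400))): o[:t.shape[0],x:x+min(t.shape[1],800-x)]=t[:,:800-x]
save('crop1.png',o); save('crop1s.png',s)
```

```text
unit ((565.5375366210938, -120.45755004882812), (150.57818603515625, 181.25540161132812), 74.2255630493164) 3656 z 0.12057745427939014
stand ((481.8177795410156, 224.0050506591797), (64.8074722290039, 80.04786682128906), 77.51101684570312) 547 z 0.12522059725731147
flange ((483.8100280761719, 224.09588623046875), (65.2502212524414, 71.41607666015625), 82.43550109863281) 154 z 0.13171055430117273
handle ((481.5946044921875, 224.14260864257812), (22.753746032714844, 21.845104217529297), 77.88005828857422) 90 z 0.18700869926808206
wellholes ((570.0338745117188, -125.39915466308594), (54.920867919921875, 55.32676315307617), 89.69734954833984) 449 z 0.056260970411350204
[[120 121 121 126 122 126 120 118 116 124 121 123]
 [127 120 120 125 123 124 126 123 120 122 119 120]
 [123 124 121 111  89  90  94 117 123 119 121 120]
 [113 124  79  34  60  50  62  78 110 116 121 123]
 [119 124  54  53  52  57  57  58  84 116 122 119]
 [118 121  50  83  86  88  91  57  65 107 119 123]
 [118 122  63  65  56  49  78  59  55 101 126 121]
 [120 122  58  59  54  57  63  54  51 116 121 125]
 [118 122 115  53  49  62  54  53  74 126 123 118]
 [125 121 121 120  57  52  57  28 124 121 119 114]
 [122 125 121 124 118 125 122 124 119 120 118 122]
 [120 123 119 125 121 123 118 119 122 120 122 122]
 [122 117 120 122 119 117 121 120 122 121 122 122]]
```

View pics/crop1.png

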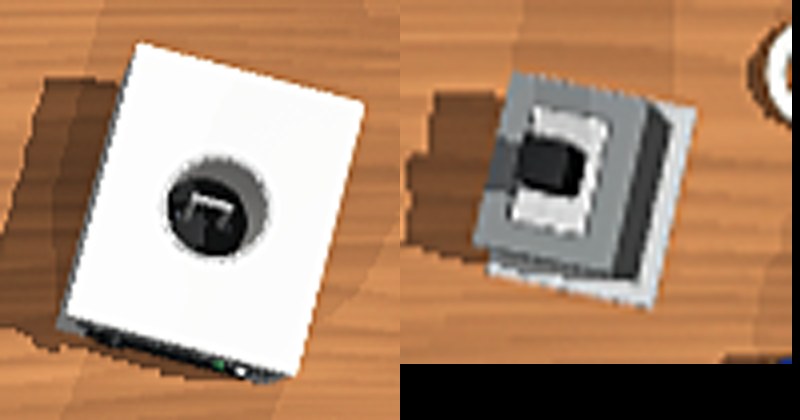

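{"op": "move_arm", "data": {"translation": [[38,-23,-6],[38,-23,-6],[38,-23,-6],[38,-23,-6],[38,-23,-6],[38,-23,-6],[38,-23,-6],[38,-23,-6],[38,-23,-6],[17,-45,0],[17,-45,0],[17,-45,0],[17,-45,0],[17,-45,0],[17,-45,0],[17,-45,0],[17,-45,0],[17,-45,0],[17,-45,0],[17,-45,0]], "rot": [[0,0,0],[0,0,0],[0,0,0],[0,0,0],[0,0,0],[0,0,0],[0,0,0],[0,0,0],[0,0,0],[0,0,0],[0,0,0],[0,0,0],[0,0,0],[0,0,0],[0,0,0],[0,0,0],[0,0,0],[0,0,0],[0,0,0],[0,0,0]], "grip": [100,100,100,100,100,100,100,100,100,100,100,100,100,100,100,100,100,100,100,100]}}

```text
time_s: 2.6
ee_pos: [0.4906, 0.2525, 0.2589]
eef_rot: [-3.136, 0.004, 0.289]
contact_force: [0.5, -0.8, -0.3]
grip_width: 0.0941
```

```bash
cat >> h.py <<'E'
def d(p,yaw):
    s=observe(); A=R.from_euler('xyz',s['eef_rot']); B=R.from_euler('xyz',[np.pi,0,yaw])
    print('t',round(s['time_s'],2),'pos',np.round(s['ee_pos']*1000,1),'rpy',np.round(s['eef_rot'],3),'F',np.round(s['contact_force'],1),'w',round(s['grip_width']*1000,1),'q',np.round(s['qpos'],2))
    print('delta tool mm',np.round(A.inv().apply(np.array(p)-s['ee_pos'])*1000,1),'rot',np.round((A.inv()*B).as_rotvec(),3))
E
python3 -c "
from h import *
d([.4816,.2241,.26],2.924)"
```

```text
t 2.6 pos [490.6 252.5 258.9] rpy [-3.136  0.004  0.289] F [ 0.5 -0.8 -0.3] w 94.1 q [-0.02  0.29 -0.62  1.72  0.17  1.19 -1.96]
delta tool mm [-16.7  24.6  -1.2] rot [-0.008 -0.006 -2.635]
```

{"op": "move_arm", "data": {"translation": [[-17,25,-1],[0,0,0],[0,0,0],[0,0,0],[0,0,0],[0,0,0],[0,0,0],[0,0,0],[0,0,0],[0,0,0],[0,0,0],[0,0,0],[0,0,0],[0,0,0],[0,0,0],[0,0,0]], "rot": [[0,0,0],[0,0,-0.175],[0,0,-0.175],[0,0,-0.175],[0,0,-0.175],[0,0,-0.175],[0,0,-0.175],[0,0,-0.175],[0,0,-0.175],[0,0,-0.175],[0,0,-0.175],[0,0,-0.175],[0,0,-0.175],[0,0,-0.175],[0,0,-0.175],[0,0,-0.175]], "grip": [100,100,100,100,100,100,100,100,100,100,100,100,100,100,100,100]}}

```text
time_s: 4.6
ee_pos: [0.4776, 0.2259, 0.2556]
eef_rot: [3.141, -0.015, 3.007]
contact_force: [-0.3, 0.2, -0.6]
grip_width: 0.0944
```

```bash
python3 -c "
from h import *
d([.4816,.2241,.141],2.924)"
```

```text
t 4.6 pos [477.6 225.9 255.6] rpy [ 3.141 -0.015  3.007] F [-0.3  0.2 -0.6] w 94.4 q [ 0.39  0.39 -1.11  1.76  0.36  1.23  0.62]
delta tool mm [ -5.9  -1.2 114.5] rot [-0.    -0.015  0.083]
```

{"op": "move_arm", "data": {"translation": [[-6,-1,0],[0,0,20],[0,0,25],[0,0,25],[0,0,25],[0,0,18],[0,0,0]], "rot": [[0,-0.015,0.08],[0,0,0],[0,0,0],[0,0,0],[0,0,0],[0,0,0],[0,0,0]], "grip": [70,70,70,70,70,70,70]}}

```text
time_s: 5.48
ee_pos: [0.4805, 0.2226, 0.1331]
eef_rot: [-3.138, -0.005, 2.935]
contact_force: [-0.3, -0.5, 0.9]
grip_width: 0.0662
```

```bash
python3 -c "
from h import *
d([.4816,.2241,.141],2.924)"
```

```text
t 5.47 pos [480.5 222.6 133.1] rpy [-3.138 -0.005  2.935] F [-0.3 -0.5  0.9] w 66.2 q [ 0.28  0.52 -0.98  1.89  0.51  1.01  0.44]
delta tool mm [-0.7  1.7 -8. ] rot [-0.003 -0.005  0.011]
```

{"op": "move_arm", "data": {"translation": [[-1,2,-8],[0,0,0],[0,0,0],[0,0,0],[0,0,0],[0,0,0],[0,0,0],[0,0,0]], "rot": [[0,-0.005,0.01],[0,0,0],[0,0,0],[0,0,0],[0,0,0],[0,0,0],[0,0,0],[0,0,0]], "grip": [70,70,0,0,0,0,0,0], "force": 55}}

```text
time_s: 6.48
ee_pos: [0.4831, 0.225, 0.1438]
eef_rot: [-3.14, 0.003, 2.924]
contact_force: [-0.1, -0.4, 0.8]
grip_width: 0.0218
```

```bash
python3 -c "
from h import *
d([.4816,.2241,.30],2.924)"
```

```text
t 6.47 pos [483.1 225.  143.8] rpy [-3.140e+00  3.000e-03  2.924e+00] F [-0.1 -0.4  0.8] w 21.8 q [ 0.28  0.51 -0.99  1.88  0.5   1.02  0.43]
delta tool mm [   0.8   -1.5 -156.2] rot [-0.002  0.003  0.   ]
```

{"op": "move_arm", "data": {"translation": [[0,0,-10],[0,0,-20],[0,0,-20],[0,0,-20],[0,0,-20],[0,0,-20],[0,0,-20],[0,0,-20],[0,0,-5],[0,0,0]], "rot": [[0,0,0],[0,0,0],[0,0,0],[0,0,0],[0,0,0],[0,0,0],[0,0,0],[0,0,0],[0,0,0],[0,0,0]], "grip": [0,0,0,0,0,0,0,0,0,0]}}

```text
time_s: 7.72
ee_pos: [0.482, 0.2266, 0.3141]
eef_rot: [3.141, 0.008, 2.926]
contact_force: [0.2, 0.3, -1.3]
grip_width: 0.0218
```

Run:
```python
from h import *
d([.5655,-.1205,.30],2.866)
c=cam('scene'); s=observe(); u,v=proj(c,s['ee_pos']-[0,0,.08]); u=int(u);v=int(v); print(u,v)
save('lift.png',cv2.resize(c['image'][v-80:v+70,u-80:u+80],None,fx=4,fy=4,interpolation=cv2.INTER_CUBIC))
```

```text
t 7.72 pos [482.  226.6 314.1] rpy [3.141 0.008 2.926] F [ 0.2  0.3 -1.3] w 21.8 q [ 0.41  0.32 -1.12  1.68  0.3   1.32  0.59]
delta tool mm [-155.6 -321.2   15.3] rot [0.001 0.008 0.06 ]
407 181
```

View pics/lift.png

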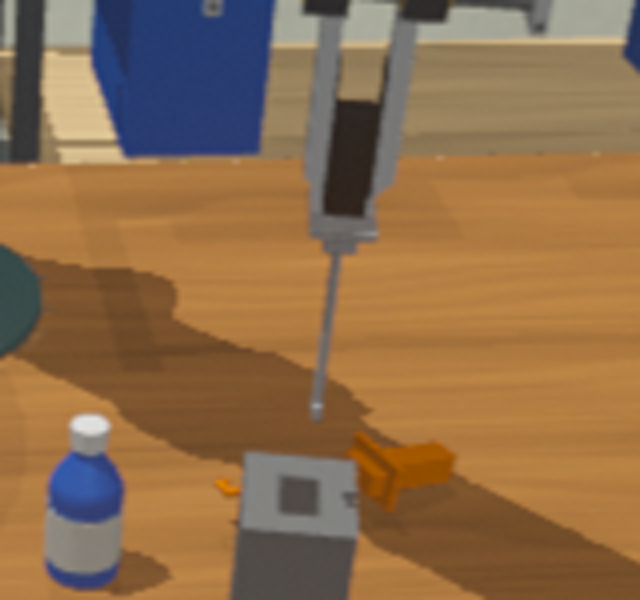

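Run:
```python
from h import *
A=[]
for i in range(4):
    c=cam('scene'); A.append(cloud(c))
P=np.median(A,0)
for v in range(160,208,2):
    q=P[v,402:418]; m=(q[:,0]>.40)&(q[:,0]<.56); print(v,np.round(q[m][:,[0,1,2]].mean(0)*1000) if m.any() else None, np.round(q[m][:,0]*1000))
```

```text
160 [504. 220. 297.] [500. 502. 501. 502. 501. 502. 502. 504. 505. 505. 506. 506. 508. 507.]
162 [496. 223. 288.] [495. 495. 495. 497. 495. 497. 495. 499. 497.]
164 [497. 224. 284.] [492. 498. 495. 497. 496. 498. 496. 497. 499.]
166 [482. 227. 272.] [482. 482. 482.]
168 [481. 227. 267.] [481. 483. 480.]
170 [481. 226. 262.] [479. 481. 482.]
172 [482. 226. 258.] [481. 482. 482.]
174 [481. 227. 252.] [480. 481. 482.]
176 [482. 227. 248.] [481. 483.]
178 [481. 226. 243.] [479. 481. 482.]
180 [483. 226. 239.] [483. 483. 483.]
182 [482. 227. 234.] [482. 483. 480.]
184 [482. 227. 229.] [481. 482.]
186 [481. 226. 224.] [480. 482. 483.]
188 [481. 227. 218.] [480. 483. 480.]
190 [481. 228. 214.] [482. 481. 480.]
192 [482. 227. 209.] [482. 483.]
194 [482. 226. 204.] [480. 484. 482.]
196 [483. 227. 199.] [483. 484. 481.]
198 [482. 226. 194.] [481. 483.]
200 [481. 226. 188.] [480. 483. 480.]
202 [487. 225. 187.] [479. 490. 492.]
204 [492. 224. 185.] [489. 495. 493.]
206 [495. 224. 181.] [495.]
```

Run:
```python
from h import *
I=[];D=[]
for i in range(8):
    c=cam('top'); I.append(c['image'].astype(float)); D.append(c['depth'])
im=np.mean(I,0); D=np.array(D); c['depth']=np.median(D,0); P=cloud(c)
np.savez('topb.npz',im=im,**{k:c[k] for k in('depth','fx','fy','cx','cy','rvec','tvec','Rm')})
crop=im[200:250,370:420].astype(np.uint8); save('well.png',cv2.resize(crop,None,fx=12,fy=12,interpolation=cv2.INTER_CUBIC))
yaw=np.deg2rad(-15.8); U=np.array([.5655,-.1205]); Ri=np.array([[np.cos(yaw),np.sin(yaw)],[-np.sin(yaw),np.cos(yaw)]])
g=im.mean(-1)
for v in range(210,240,2): print(v,' '.join('%3d/%3d'%(g[v,u],P[v,u,2]*1000) for u in range(380,408,2)))
# rim: edge of white at z=.12
m=(P[...,2]>.113)&(g>170); hole=np.zeros_like(m,np.uint8); hole[195:250,365:420]=~m[195:250,365:420]
n,l,s,ct=cv2.connectedComponentsWithStats(hole); k=1+np.argmax(s[1:,4]); cc,_=cv2.findContours((l==k).astype(np.uint8),0,1)
e=cv2.fitEllipse(cc[0]); print(s[k],e); w=ray(c,*e[0],.12); print('well',w,(Ri@(w[:2]-U))*1000)
q=P[200:250,370:420].reshape(-1,3); t=(q[:,2]>.07)&(q[:,2]<.1)&(np.hypot(*(q[:,:2]-w[:2]).T)<.024)
print(np.round(np.c_[(q[t][:,:2]-w[:2])@Ri.T,q[t][:,2]]*1000))
print('cart z',np.median(q[(q[:,2]<.07)&(q[:,2]>.02)&(np.hypot(*(q[:,:2]-w[:2]).T)<.026)][:,2]))
```

```text
210 253/120 253/120 255/121 233/121 194/120 169/107 130/102 104/106 138/107 169/116 226/119 251/121 255/119 253/121
212 253/120 255/121 228/121 198/ 96 123/ 74 101/ 69 104/ 73 104/ 75 103/ 85 100/ 93 104/106 170/121 242/120 255/121
214 254/119 226/121 172/ 76 118/ 46  76/ 53  66/ 54  77/ 51 114/ 49 122/ 60 103/ 74 103/ 87  95/104 233/120 255/119
216 255/119 238/120  48/ 53  39/ 55  37/ 55  13/ 55  17/ 55   8/ 54  57/ 55 119/ 55 115/ 70 102/ 92  94/111 231/120
218 239/122  27/ 54  46/ 55  47/ 55 167/ 85  14/ 55   0/ 54   9/ 54  12/ 53  24/ 56 111/ 56 109/ 77 109/100 216/122
220 223/121   1/ 54  30/ 54  20/ 55 153/ 83 167/ 86 218/ 85 218/ 86 117/ 86   0/ 52  80/ 52 111/ 67 109/ 92 124/120
222 224/120  15/ 54  40/ 58  74/ 67  57/ 56  24/ 54   6/ 55  37/ 55 170/ 83  58/ 55   4/ 54 118/ 58 114/ 86 156/119
224 235/121  16/ 54  78/ 58  93/ 58  48/ 55  59/ 55  17/ 57  26/ 55  91/ 72  11/ 54  11/ 54 129/ 54 117/ 88 159/120
226 237/120 145/118  46/ 54  50/ 53  52/ 54  58/ 55  16/ 54  60/ 56  41/ 59  16/ 56  13/ 55 134/ 55 116/ 90 243/120
228 255/119 232/121  26/ 55  51/ 56  54/ 52  61/ 53  18/
[... 719 characters left out ...]
305, 24.414575576782227), 90.79850769042969)
well [ 0.56471334 -0.12047293  0.12      ] [-0.76430658 -0.18814389]
[[ 11.  13.  85.]
 [ 12.  11.  85.]
 [  8.  15.  82.]
 [  8.  13.  87.]
 [  9.  10.  87.]
 [ 10.   8.  87.]
 [ 10.   5.  88.]
 [ 11.   2.  86.]
 [ 12.  -0.  85.]
 [  6.  14.  82.]
 [  6.  12.  84.]
 [  7.   7.  87.]
 [  8.   4.  86.]
 [  9.   2.  86.]
 [  9.  -1.  88.]
 [ 10.  -3.  86.]
 [ 11.  -6.  86.]
 [ 11.  -8.  87.]
 [  4.  13.  76.]
 [  5.  10.  74.]
 [  7.  -4.  86.]
 [  8.  -6.  88.]
 [  9.  -9.  84.]
 [  9. -11.  87.]
 [  7. -10.  83.]
 [  7. -12.  85.]
 [  5.  -9.  72.]
 [  5. -11.  77.]
 [  6. -14.  78.]
 [  3. -10.  71.]
 [  3. -12.  72.]]
cart z 0.055013965356495775
```

View pics/well.png

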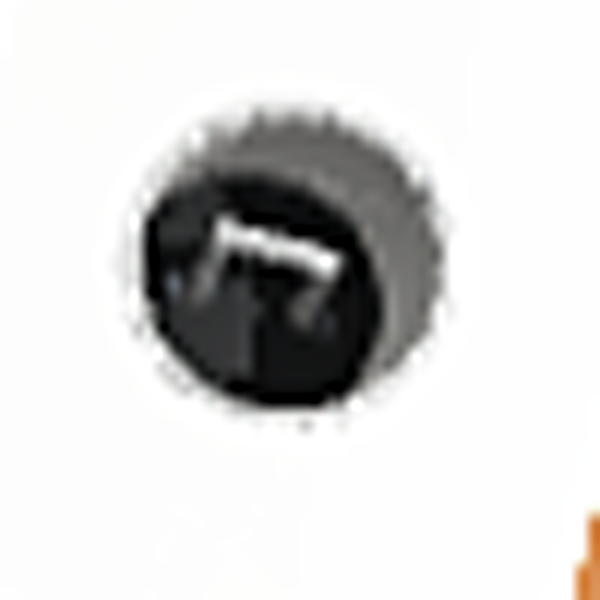

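Lip confirmed towards the tool's +x. In the well crop the bar runs from (225,225) to (340,265) (12x), 9 mm to the unit's +x, axis height about 0.084 m; cartridge top is 0.055 m. Next: go above the well.

```bash
python3 -c "
from h import *
d([.5536,-.1172,.305],2.866)"
```

```text
t 8.38 pos [482.  226.6 313.7] rpy [3.141 0.008 2.926] F [ 0.5  0.4 -2.1] w 21.6 q [ 0.41  0.32 -1.12  1.68  0.3   1.32  0.59]
delta tool mm [-143.3 -320.6    9.7] rot [0.    0.008 0.06 ]
```

{"op": "move_arm", "data": {"translation": [[-6,-13,0],[-13,-30,1],[-13,-30,1],[-13,-30,1],[-13,-30,1],[-13,-30,1],[-13,-30,1],[-13,-30,1],[-13,-30,1],[-13,-30,1],[-8,-18,0],[-4,-8,0],[0,0,0],[0,0,0]], "rot": [[0,0,0.01],[0,0,0.01],[0,0,0.01],[0,0,0.01],[0,0,0.01],[0,0,0.01],[0,0,0],[0,0,0],[0,0,0],[0,0,0],[0,0,0],[0,0,0],[0,0,0],[0,0,0]], "grip": [0,0,0,0,0,0,0,0,0,0,0,0,0,0]}}

```text
time_s: 10.12
ee_pos: [0.5323, -0.1265, 0.3057]
eef_rot: [-3.141, 0.009, 2.855]
contact_force: [-0.5, -0.3, -1.5]
grip_width: 0.0215
```

```bash
python3 -c "
from h import *
d([.5536,-.1172,.265],2.866)"
```

```text
t 10.12 pos [ 532.3 -126.5  305.7] rpy [-3.141  0.009  2.855] F [-0.5 -0.3 -1.5] w 21.5 q [ 0.98  0.32 -1.    1.66  0.28  1.3   1.22]
delta tool mm [-17.4  15.   40.8] rot [-0.     0.009 -0.011]
```

{"op": "move_arm", "data": {"translation": [[-10,8,10],[-7,7,15],[0,0,12],[0,0,3],[0,0,0],[0,0,0]], "rot": [[0,0.009,-0.011],[0,0,0],[0,0,0],[0,0,0],[0,0,0],[0,0,0]], "grip": [0,0,0,0,0,0]}}

```text
time_s: 10.88
ee_pos: [0.553, -0.1139, 0.2644]
eef_rot: [-3.141, 0.0, 2.869]
contact_force: [-1.5, 0.4, -1.4]
grip_width: 0.0216
```

Run:
```python
from h import *
d([.5536,-.1172,.196],2.866)
A=[cloud(cam('scene')) for i in range(6)]; P=np.median(A,0)
c=cam('scene'); s=observe()['ee_pos']
for dz in(.03,.04,.05,.06,.07,.08,.09,.1,.11):
    u,v=proj(c,s-[0,0,dz]); u=int(u);v=int(v); q=P[v,u-10:u+11]; m=abs(q[:,0]-s[0])<.025; print(dz,np.round((q[m].mean(0)-s)*1000,1),m.sum())
```

```text
t 10.88 pos [ 553.  -113.9  264.4] rpy [-3.141  0.     2.869] F [-1.5  0.4 -1.4] w 21.6 q [ 0.9   0.4  -0.97  1.67  0.35  1.25  1.15]
delta tool mm [-1.4 -3.  68.4] rot [-0.001  0.     0.003]
0.03 [ 21.3  -4.5 -15.5] 15
0.04 [ 13.9  -2.9 -29.2] 8
0.05 [ -1.7   0.3 -50.6] 3
0.06 [ -2.    1.7 -60.3] 3
0.07 [ -0.5   1.2 -69. ] 3
0.08 [ -1.8   0.5 -79.5] 3
0.09 [ -2.3   2.  -89.7] 3
0.1 [ -1.4   1.4 -99. ] 3
0.11 [  -1.3    0.8 -109. ] 3
```

{"op": "move_arm", "data": {"translation": [[-3,-3,0],[0,0,0],[0,0,10],[0,0,12],[0,0,10],[0,0,3],[0,0,0],[0,0,0]], "rot": [[0,0,0],[0,0,0],[0,0,0],[0,0,0],[0,0,0],[0,0,0],[0,0,0],[0,0,0]], "grip": [0,0,0,0,0,0,0,0]}}

```text
time_s: 12.22
ee_pos: [0.555, -0.1177, 0.2261]
eef_rot: [-3.141, -0.001, 2.87]
contact_force: [0.4, 0.4, -1.1]
grip_width: 0.0214
```

Run:
```python
from h import *
d([.5550,-.1176,.196],2.866)
I=np.mean([cam('top')['image'].astype(float) for i in range(4)],0).astype(np.uint8)
save('ins.png',cv2.resize(I[170:270,340:450],None,fx=6,fy=6,interpolation=cv2.INTER_CUBIC))
```

```text
t 12.22 pos [ 555.  -117.7  226.1] rpy [-3.141e+00 -1.000e-03  2.870e+00] F [ 0.4  0.4 -1.1] w 21.4 q [ 0.88  0.44 -0.95  1.71  0.39  1.19  1.13]
delta tool mm [ 0.1  0.1 30.1] rot [-0.    -0.001  0.004]
```

View pics/ins.png

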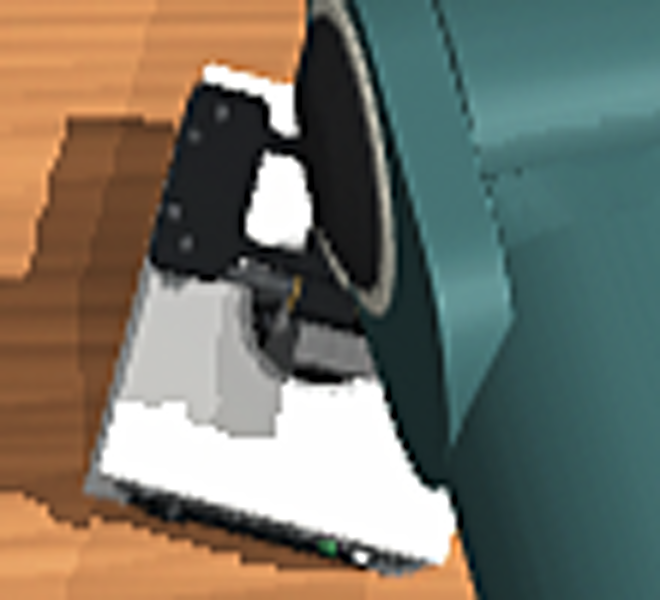

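The arm hides the bar; the well rim shows at (300,350). I'll feel my way down.

{"op": "move_arm", "data": {"translation": [[0,0,3],[0,0,3],[0,0,2],[0,0,0]], "rot": [[0,0,0],[0,0,0],[0,0,0],[0,0,0]], "grip": [0,0,0,0]}}

```text
time_s: 12.92
ee_pos: [0.555, -0.1178, 0.2176]
eef_rot: [-3.141, -0.001, 2.869]
contact_force: [-0.1, -0.4, -1.3]
grip_width: 0.0216
```

Past bar-top height with no contact (foot at 0.084).

{"op": "move_arm", "data": {"translation": [[0,0,3],[0,0,4],[0,0,4],[0,0,4],[0,0,2],[0,0,0]], "rot": [[0,0,0],[0,0,0],[0,0,0],[0,0,0],[0,0,0],[0,0,0]], "grip": [0,0,0,0,0,0]}}

```text
time_s: 13.68
ee_pos: [0.5549, -0.1178, 0.1991]
eef_rot: [-3.141, -0.001, 2.869]
contact_force: [0.6, 0.7, -0.7]
grip_width: 0.022
```

{"op": "move_arm", "data": {"translation": [[0,0,2],[-3,0,0],[-4,0,0],[-3,0,0],[0,0,0]], "rot": [[0,0,0],[0,0,0],[0,0,0],[0,0,0],[0,0,0]], "grip": [0,0,0,0,0]}}

```text
time_s: 14.3
ee_pos: [0.5656, -0.1208, 0.1973]
eef_rot: [-3.141, -0.0, 2.869]
contact_force: [0.6, -0.9, -1.5]
grip_width: 0.0217
```

{"op": "move_arm", "data": {"translation": [[-2,0,0],[-1,0,0],[0,0,0]], "rot": [[0,0,0],[0,0,0],[0,0,0]], "grip": [0,0,0]}}

```text
time_s: 14.68
ee_pos: [0.5686, -0.1216, 0.1973]
eef_rot: [-3.141, -0.0, 2.869]
contact_force: [0.7, 0.6, -1.4]
grip_width: 0.0222
```

{"op": "move_arm", "data": {"translation": [[-1,0,0],[-1,0,0],[0,0,0]], "rot": [[0,0,0],[0,0,0],[0,0,0]], "grip": [0,0,0]}}

```text
time_s: 15.05
ee_pos: [0.5705, -0.1222, 0.1973]
eef_rot: [-3.141, -0.001, 2.869]
contact_force: [0.2, 0.1, -1.9]
grip_width: 0.0215
```

{"op": "move_arm", "data": {"translation": [[-1,0,0],[0,0,0]], "rot": [[0,0,0],[0,0,0]], "grip": [0,0]}}

```text
time_s: 15.3
ee_pos: [0.571, -0.1223, 0.1971]
eef_rot: [-3.141, -0.002, 2.869]
contact_force: [-1.9, -0.4, 0.1]
grip_width: 0.0218
```

{"op": "move_arm", "data": {"translation": [[-1,0,0],[0,0,0]], "rot": [[0,0,0],[0,0,0]], "grip": [0,0]}}

```text
time_s: 15.55
ee_pos: [0.5714, -0.1224, 0.1969]
eef_rot: [-3.141, -0.003, 2.87]
contact_force: [-4.4, 1.5, -0.6]
grip_width: 0.0215
```

Bar felt at about 4 N, where the picture put it. Back off 1.5 mm and lift.

{"op": "move_arm", "data": {"translation": [[1.5,0,0],[0,0,0],[0,0,-2],[0,0,-3],[0,0,-3],[0,0,-1],[0,0,0]], "rot": [[0,0.002,0],[0,0,0],[0,0,0],[0,0,0],[0,0,0],[0,0,0],[0,0,0]], "grip": [0,0,0,0,0,0,0]}}

```text
time_s: 16.42
ee_pos: [0.5709, -0.1223, 0.207]
eef_rot: [-3.141, -0.003, 2.869]
contact_force: [-0.9, 0.8, -1.8]
grip_width: 0.0217
```

{"op": "move_arm", "data": {"translation": [[0,0,-1],[0,0,-1],[0,0,0]], "rot": [[0,0,0],[0,0,0],[0,0,0]], "grip": [0,0,0]}}

```text
time_s: 16.8
ee_pos: [0.5708, -0.1223, 0.209]
eef_rot: [-3.141, -0.003, 2.869]
contact_force: [-0.5, -0.3, -1.1]
grip_width: 0.0213
```

{"op": "move_arm", "data": {"translation": [[0,0,-1],[0,0,-1],[0,0,0]], "rot": [[0,0,0],[0,0,0],[0,0,0]], "grip": [0,0,0]}}

```text
time_s: 17.18
ee_pos: [0.5708, -0.1223, 0.211]
eef_rot: [-3.141, -0.003, 2.869]
contact_force: [0.1, 0.5, -2.4]
grip_width: 0.0215
```

{"op": "move_arm", "data": {"translation": [[0,0,-1],[0,0,-1],[0,0,0]], "rot": [[0,0,0],[0,0,0],[0,0,0]], "grip": [0,0,0]}}

```text
time_s: 17.55
ee_pos: [0.5706, -0.1223, 0.2126]
eef_rot: [-3.141, -0.004, 2.869]
contact_force: [1.2, 1.4, -8.0]
grip_width: 0.0218
```

{"op": "move_arm", "data": {"translation": [[0,0,-1],[0,0,-1],[0,0,0]], "rot": [[0,0,0],[0,0,0],[0,0,0]], "grip": [0,0,0]}}

```text
time_s: 17.92
ee_pos: [0.5705, -0.1223, 0.2143]
eef_rot: [-3.141, -0.004, 2.869]
contact_force: [1.3, 0.5, -9.4]
grip_width: 0.0216
```

{"op": "move_arm", "data": {"translation": [[0,0,-2],[0,0,-4],[0,0,-4],[0,0,-4],[0,0,-4],[0,0,-4]], "rot": [[0,0,0],[0,0,0],[0,0,0],[0,0,0],[0,0,0],[0,0,0]], "grip": [0,0,0,0,0,0]}}

```text
time_s: 18.68
ee_pos: [0.5705, -0.1223, 0.2377]
eef_rot: [-3.141, -0.005, 2.869]
contact_force: [0.8, -0.0, -9.5]
grip_width: 0.0218
```

```bash
python3 -c "
from h import *
d([.5704,-.1222,.283],2.866)"
```

```text
t 18.68 pos [ 570.5 -122.3  237.7] rpy [-3.141 -0.005  2.869] F [ 0.8 -0.  -9.5] w 21.8 q [ 0.86  0.47 -0.94  1.66  0.4   1.23  1.13]
delta tool mm [  0.4   0.1 -45.3] rot [-0.    -0.005  0.003]
```

{"op": "move_arm", "data": {"translation": [[0,0,-4],[0,0,-4],[0,0,-4],[0,0,-4],[0,0,-4],[0,0,-4],[0,0,-4],[0,0,-2],[0,0,-1],[0,0,0]], "rot": [[0,0.003,0],[0,0,0],[0,0,0],[0,0,0],[0,0,0],[0,0,0],[0,0,0],[0,0,0],[0,0,0],[0,0,0]], "grip": [0,0,0,0,0,0,0,0,0,0]}}

```text
time_s: 19.92
ee_pos: [0.5709, -0.1224, 0.2712]
eef_rot: [-3.141, -0.007, 2.87]
contact_force: [1.4, -0.0, -8.8]
grip_width: 0.0219
```

{"op": "move_arm", "data": {"translation": [[0,0,-1],[0,0,-1],[0,0,-1],[0,0,0]], "rot": [[0,0,0],[0,0,0],[0,0,0],[0,0,0]], "grip": [0,0,0,0]}}

```text
time_s: 20.42
ee_pos: [0.5709, -0.1224, 0.2743]
eef_rot: [-3.141, -0.007, 2.87]
contact_force: [0.6, -0.2, -8.2]
grip_width: 0.0217
```

{"op": "move_arm", "data": {"translation": [[0,0,-1],[0,0,-1],[0,0,-1],[0,0,-1],[0,0,0]], "rot": [[0,0,0],[0,0,0],[0,0,0],[0,0,0],[0,0,0]], "grip": [0,0,0,0,0]}}

```text
time_s: 21.05
ee_pos: [0.5708, -0.1224, 0.2785]
eef_rot: [-3.141, -0.007, 2.869]
contact_force: [1.0, -0.3, -8.8]
grip_width: 0.0218
```

{"op": "move_arm", "data": {"translation": [[0,0,-1],[0,0,-1],[0,0,0]], "rot": [[0,0,0],[0,0,0],[0,0,0]], "grip": [0,0,0]}}

```text
time_s: 21.42
ee_pos: [0.5709, -0.1224, 0.2806]
eef_rot: [-3.141, -0.007, 2.87]
contact_force: [1.2, 0.4, -9.4]
grip_width: 0.0217
```

{"op": "move_arm", "data": {"translation": [[0,0,-1],[0,0,-1],[0,0,0]], "rot": [[0,0,0],[0,0,0],[0,0,0]], "grip": [0,0,0]}}

```text
time_s: 21.8
ee_pos: [0.5709, -0.1224, 0.2828]
eef_rot: [-3.141, -0.008, 2.87]
contact_force: [1.4, 0.6, -9.0]
grip_width: 0.0221
```

{"op": "move_arm", "data": {"translation": [[0,0,-1],[0,0,0]], "rot": [[0,0,0],[0,0,0]], "grip": [0,0]}}

```text
time_s: 22.05
ee_pos: [0.5709, -0.1224, 0.2838]
eef_rot: [-3.141, -0.008, 2.87]
contact_force: [1.3, 0.6, -9.5]
grip_width: 0.0216
```

{"op": "move_arm", "data": {"translation": [[0,0,-1],[0,0,0]], "rot": [[0,0,0],[0,0,0]], "grip": [0,0]}}

```text
time_s: 22.3
ee_pos: [0.5708, -0.1224, 0.2847]
eef_rot: [-3.141, -0.008, 2.87]
contact_force: [2.1, -0.4, -10.8]
grip_width: 0.0217
```

{"op": "move_arm", "data": {"translation": [[0,0,-1],[0,0,0]], "rot": [[0,0,0],[0,0,0]], "grip": [0,0]}}

```text
time_s: 22.55
ee_pos: [0.5707, -0.1224, 0.2854]
eef_rot: [-3.141, -0.008, 2.87]
contact_force: [2.9, 0.3, -13.5]
grip_width: 0.0219
```

{"op": "move_arm", "data": {"translation": [[0,0,-1],[0,0,0]], "rot": [[0,0,0],[0,0,0]], "grip": [0,0]}}

```text
time_s: 22.8
ee_pos: [0.5706, -0.1224, 0.2861]
eef_rot: [-3.141, -0.009, 2.87]
contact_force: [3.0, 0.1, -16.0]
grip_width: 0.0216
```

{"op": "move_arm", "data": {"translation": [[0,0,-0.3],[0,0,0],[0,0,0],[0,0,0]], "rot": [[0,0,0],[0,0,0],[0,0,0],[0,0,0]], "grip": [0,0,0,0]}}

```text
time_s: 23.3
ee_pos: [0.5706, -0.1224, 0.2863]
eef_rot: [-3.142, -0.009, 2.87]
contact_force: [4.1, -0.3, -16.1]
grip_width: 0.0217
```

{"op": "move_arm", "data": {"translation": [[0,0,0],[0,0,0],[0,0,0]], "rot": [[0,0,0],[0,0,0],[0,0,0]], "grip": [0,0,0]}}

```text
time_s: 23.68
ee_pos: [0.5706, -0.1224, 0.2863]
eef_rot: [-3.142, -0.009, 2.87]
contact_force: [2.8, 0.1, -15.9]
grip_width: 0.0215
```

Tug held at about 14.6 N net (16.0 less about 1.4 tool weight) for 0.9 s. Now unhook: down, then back.

{"op": "move_arm", "data": {"translation": [[0,0,2],[0,0,3],[0,0,3],[0,0,2],[0,0,1],[0,0,0]], "rot": [[0,0,0],[0,0,0],[0,0,0],[0,0,0],[0,0,0],[0,0,0]], "grip": [0,0,0,0,0,0]}}

```text
time_s: 24.42
ee_pos: [0.5711, -0.1222, 0.2767]
eef_rot: [-3.141, -0.006, 2.87]
contact_force: [0.3, 0.7, -1.6]
grip_width: 0.0219
```

{"op": "move_arm", "data": {"translation": [[0,0,1],[0,0,1],[0,0,0]], "rot": [[0,0,0],[0,0,0],[0,0,0]], "grip": [0,0,0]}}

```text
time_s: 24.8
ee_pos: [0.5711, -0.1222, 0.2747]
eef_rot: [-3.141, -0.006, 2.87]
contact_force: [-0.5, 0.2, -1.9]
grip_width: 0.0224
```

{"op": "move_arm", "data": {"translation": [[0,0,1],[0,0,1.5],[0,0,0],[1,0,0],[2,0,0],[0,0,0]], "rot": [[0,0,0],[0,0,0],[0,0,0],[0,0,0],[0,0,0],[0,0,0]], "grip": [0,0,0,0,0,0]}}

```text
time_s: 25.55
ee_pos: [0.5682, -0.1214, 0.2721]
eef_rot: [-3.141, -0.006, 2.869]
contact_force: [0.4, -0.3, -0.9]
grip_width: 0.0217
```

{"op": "move_arm", "data": {"translation": [[1,0,0],[2,0,0],[0,0,0]], "rot": [[0,0,0],[0,0,0],[0,0,0]], "grip": [0,0,0]}}

```text
time_s: 25.92
ee_pos: [0.5651, -0.1205, 0.2722]
eef_rot: [-3.141, -0.006, 2.869]
contact_force: [-0.2, 0.0, -0.9]
grip_width: 0.0218
```

{"op": "move_arm", "data": {"translation": [[3,0,0],[4,0,0],[4,0,0],[4,0,0],[1,0,0],[0,0,-4],[0,0,-10],[0,0,-10],[0,0,-10],[0,0,-2],[0,0,0]], "rot": [[0,0,0],[0,0,0],[0,0,0],[0,0,0],[0,0,0],[0,0,0],[0,0,0],[0,0,0],[0,0,0],[0,0,0],[0,0,0]], "grip": [0,0,0,0,0,0,0,0,0,0,0]}}

```text
time_s: 27.3
ee_pos: [0.5491, -0.1159, 0.3117]
eef_rot: [-3.141, -0.004, 2.87]
contact_force: [-0.4, -0.5, -2.0]
grip_width: 0.0221
```

Run:
```python
from h import *
d([.4831,.2250,.31],2.924)
c=cam('scene'); save('up.png',cv2.resize(c['image'][130:330,180:320],None,fx=3,fy=3,interpolation=cv2.INTER_CUBIC))
P=np.median([cloud(cam('scene')) for i in range(3)],0).reshape(-1,3)
m=(np.hypot(P[:,0]-.565,P[:,1]+.1205)<.026)&(P[:,2]>.1)&(P[:,2]<.135); print(np.median(P[m],0),m.sum())
```

```text
t 27.3 pos [ 549.1 -115.9  311.7] rpy [-3.141 -0.004  2.87 ] F [-0.4 -0.5 -2. ] w 22.1 q [ 0.92  0.36 -0.99  1.61  0.31  1.34  1.19]
delta tool mm [155.2 310.6   2.2] rot [-0.001 -0.004 -0.054]
[ 0.56804498 -0.12088653  0.12435106] 278
```

View pics/up.png

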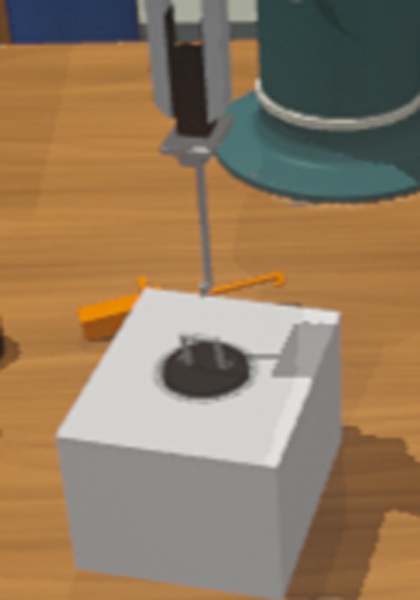

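Picture: the cartridge is flush or just proud at (205,368) with the loop standing on it, and the tool is free at (205,290). Measured top z = 0.124 (stop: 0.125). Back to the stand.

{"op": "move_arm", "data": {"translation": [[6,13,0],[13,26,0],[13,26,0],[13,26,0],[13,26,0],[13,26,0],[13,26,0],[13,26,0],[13,26,0],[13,26,0],[10,22,0],[6,12,0],[3,5,0],[0,0,0],[0,0,0]], "rot": [[0,0,-0.01],[0,0,-0.01],[0,0,-0.01],[0,0,-0.01],[0,0,-0.01],[0,0,0],[0,0,0],[0,0,0],[0,0,0],[0,0,0],[0,0,0],[0,0,0],[0,0,0],[0,0,0],[0,0,0]], "grip": [0,0,0,0,0,0,0,0,0,0,0,0,0,0,0]}}

```text
time_s: 29.38
ee_pos: [0.4602, 0.2246, 0.3124]
eef_rot: [-3.138, -0.002, 2.943]
contact_force: [-0.3, -0.2, -2.3]
grip_width: 0.0217
```

```bash
python3 -c "
from h import *
d([.4831,.2250,.30],2.924)"
```

```text
t 29.38 pos [460.2 224.6 312.4] rpy [-3.138e+00 -2.000e-03  2.943e+00] F [-0.3 -0.2 -2.3] w 21.7 q [ 0.44  0.28 -1.14  1.72  0.26  1.31  0.62]
delta tool mm [-22.4   4.9  12.3] rot [-0.004 -0.002  0.019]
```

{"op": "move_arm", "data": {"translation": [[-11,2,0],[-10,2,4],[-2,1,4],[0,0,0],[0,0,0]], "rot": [[-0.004,-0.002,0.015],[0,0,0],[0,0,0],[0,0,0],[0,0,0]], "grip": [0,0,0,0,0]}}

```text
time_s: 30.0
ee_pos: [0.4864, 0.2232, 0.3031]
eef_rot: [3.141, -0.001, 2.924]
contact_force: [-0.8, 0.6, -1.8]
grip_width: 0.0216
```

Run:
```python
from h import *
d([.4831,.2250,.27],2.924)
A=[]
for i in range(6): c=cam('scene'); A.append(cloud(c))
P=np.median(A,0); s=observe()['ee_pos']
for dz in(.03,.035,.04,.05,.06,.07,.08,.09,.1,.11):
    u,v=proj(c,s-[0,0,dz]); u=int(u);v=int(v); q=P[v,u-10:u+11]; m=abs(q[:,0]-s[0])<.03; print(dz,np.round((q[m].mean(0)-s)*1000,1),m.sum())
```

```text
t 30.0 pos [486.4 223.2 303.1] rpy [ 3.141e+00 -1.000e-03  2.924e+00] F [-0.8  0.6 -1.8] w 21.6 q [ 0.4   0.34 -1.11  1.69  0.31  1.31  0.59]
delta tool mm [ 3.6  1.1 33.1] rot [ 0.    -0.001 -0.   ]
0.03 [ 22.3  -4.4 -17.5] 17
0.035 [ 14.   -3.4 -26.4] 9
0.04 [  8.6   2.1 -34. ] 5
0.05 [ -1.2   0.7 -48.4] 3
0.06 [ -1.6   0.1 -60.5] 3
0.07 [ -0.9   1.  -69.8] 3
0.08 [ -1.3   0.2 -79.8] 3
0.09 [ -1.2   1.3 -89.7] 3
0.1 [ -1.1   0.3 -99.6] 3
0.11 [-1.00e-01  0.00e+00 -1.09e+02] 2
```

{"op": "move_arm", "data": {"translation": [[3,1,5],[0.5,0,10],[0,0,10],[0,0,3],[0,0,0],[0,0,0]], "rot": [[0,0,0],[0,0,0],[0,0,0],[0,0,0],[0,0,0],[0,0,0]], "grip": [0,0,0,0,0,0]}}

```text
time_s: 31.05
ee_pos: [0.4829, 0.2248, 0.273]
eef_rot: [3.142, -0.001, 2.923]
contact_force: [-0.4, 0.2, -0.4]
grip_width: 0.0218
```

```bash
python3 -c "
from h import *
d([.4831,.2250,.165],2.924)"
```

```text
t 31.05 pos [482.9 224.8 273. ] rpy [ 3.142e+00 -1.000e-03  2.923e+00] F [-0.4  0.2 -0.4] w 21.8 q [ 0.39  0.36 -1.09  1.73  0.34  1.25  0.56]
delta tool mm [ -0.3   0.2 108. ] rot [ 0.    -0.001 -0.001]
```

{"op": "move_arm", "data": {"translation": [[0,0,6],[0,0,10],[0,0,12],[0,0,14],[0,0,14],[0,0,14],[0,0,14],[0,0,10],[0,0,4],[0,0,2],[0,0,0]], "rot": [[0,0,0],[0,0,0],[0,0,0],[0,0,0],[0,0,0],[0,0,0],[0,0,0],[0,0,0],[0,0,0],[0,0,0],[0,0,0]], "grip": [0,0,0,0,0,0,0,0,0,0,0]}}

```text
time_s: 32.42
ee_pos: [0.4827, 0.2248, 0.1655]
eef_rot: [3.142, -0.001, 2.923]
contact_force: [-0.1, 0.2, -1.7]
grip_width: 0.022
```

```bash
python3 -c "
from h import *
d([.4831,.2250,.1438],2.924)"
```

```text
t 32.42 pos [482.7 224.8 165.5] rpy [ 3.142e+00 -1.000e-03  2.923e+00] F [-0.1  0.2 -1.7] w 22.0 q [ 0.3   0.48 -1.01  1.86  0.46  1.06  0.46]
delta tool mm [-0.4  0.2 21.7] rot [ 0.    -0.001 -0.001]
```

{"op": "move_arm", "data": {"translation": [[0,0,2],[0,0,3],[0,0,3],[0,0,3],[0,0,2],[0,0,0]], "rot": [[0,0,0],[0,0,0],[0,0,0],[0,0,0],[0,0,0],[0,0,0]], "grip": [0,0,0,0,0,0]}}

```text
time_s: 33.17
ee_pos: [0.483, 0.2249, 0.1521]
eef_rot: [3.141, -0.0, 2.923]
contact_force: [-0.6, -0.1, -1.1]
grip_width: 0.022
```

{"op": "move_arm", "data": {"translation": [[0,0,2],[0,0,2],[0,0,2],[0,0,0]], "rot": [[0,0,0],[0,0,0],[0,0,0],[0,0,0]], "grip": [0,0,0,0]}}

```text
time_s: 33.67
ee_pos: [0.483, 0.2249, 0.1458]
eef_rot: [3.141, -0.0, 2.923]
contact_force: [-0.6, 0.9, -2.2]
grip_width: 0.0217
```

Collar in the slot. Last 1.5 mm, then release.

{"op": "move_arm", "data": {"translation": [[0,0,1],[0,0,0.7],[0,0,0],[0,0,0],[0,0,0],[0,0,0],[0,0,0],[0,0,0]], "rot": [[0,0,0],[0,0,0],[0,0,0],[0,0,0],[0,0,0],[0,0,0],[0,0,0],[0,0,0]], "grip": [0,0,0,70,70,70,70,70]}}

```text
time_s: 34.67
ee_pos: [0.4833, 0.2251, 0.1443]
eef_rot: [3.141, 0.0, 2.923]
contact_force: [-0.8, 0.2, 0.6]
grip_width: 0.0652
```

{"op": "move_arm", "data": {"translation": [[0,0,-10],[0,0,-20],[0,0,-20],[0,0,-20],[0,0,-20],[0,0,-20],[0,0,0]], "rot": [[0,0,0],[0,0,0],[0,0,0],[0,0,0],[0,0,0],[0,0,0],[0,0,0]], "grip": [70,70,70,70,70,70,70]}}

```text
time_s: 35.55
ee_pos: [0.4836, 0.226, 0.2656]
eef_rot: [3.139, 0.005, 2.924]
contact_force: [0.1, -0.2, 0.0]
grip_width: 0.0656
```

Run:
```python
from h import *
d([.4831,.2250,.27],2.924)
c=cam('scene'); save('end.png',c['image'])
P=np.median([cloud(cam('scene')) for i in range(3)],0).reshape(-1,3)
m=(np.hypot(P[:,0]-.565,P[:,1]+.1205)<.026)&(P[:,2]>.1)&(P[:,2]<.135); print('cart',np.median(P[m],0))
m=(np.hypot(P[:,0]-.482,P[:,1]-.224)<.05)&(P[:,2]>.14)&(P[:,2]<.2); print('handle z max',np.percentile(P[m][:,2],98),np.median(P[m],0))
```

```text
t 35.55 pos [483.6 226.  265.6] rpy [3.139 0.005 2.924] F [ 0.1 -0.2  0. ] w 65.6 q [ 0.38  0.37 -1.09  1.75  0.35  1.23  0.55]
delta tool mm [ 0.2 -1.1 -4.4] rot [0.003 0.005 0.   ]
cart [ 0.56839866 -0.12094261  0.12448146]
handle z max 0.18721012422780228 [0.49012375 0.22352212 0.16950968]
```

View pics/end.png

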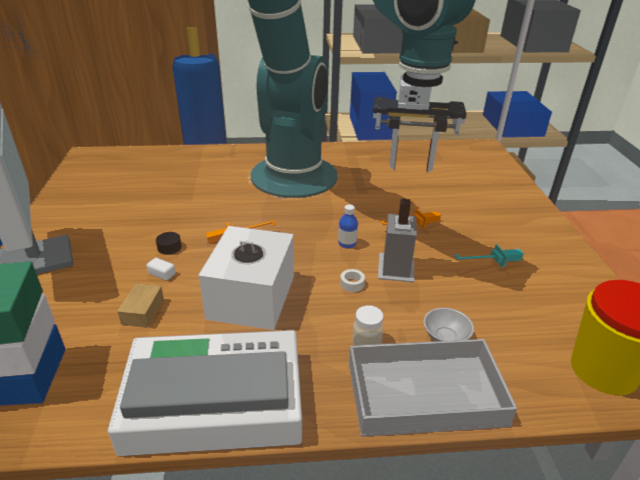

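The tool hangs upright in the stand (403,213), the cartridge is up (248,252), the other things are unmoved and the gripper is clear. Handing in.

```bash
python3 -c "
from h import *
print(ticket.hand_in())"
```

```text
the job is handed in; nothing more can be done
None
```

The cartridge is up at its stop, the hook tool is back in its stand, and the job is handed in at about 36 s; `hand_in` gave no verdict.

- **Catching the loop:** I took the black-handled hook from the grey stand. I lowered it on the bar's -x side and felt the bar at about 4–5 N sideways. The bar was where the picture put it, about 9 mm to the unit's +x.
- **Drawing and tugging:** I drew the cartridge about 70 mm up to its stop. The wrist read about 16 N through the tug, roughly 14.6 N net of the tool's weight, or about 15 N counting the sideways part. It held for about 0.9 s, and no reading in the well went above that. I only read the force at the end of each move call, so a brief peak between readings would not show.
- **Unhooking and returning:** The hook came free with no contact felt, and I hung the tool back and released it.

**Last checks:**
- The cartridge top measured z = 0.1245 m, against 0.125 m at the stop.
- The handle top measured 0.187 m, the same as before the job, so the flange is seated.
- The wrist force was about 0 N with the gripper clear.
- By eye, the other things on the table had not moved.

The one disagreement was the shank's offset from the grip. The two camera measurements differed by about 2 mm (1.5 against 4 mm), within calibration, and feeling for the bar settled it.

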